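# Load a mould slide into its gibs and clip it into the retainer

## Task

Fit the loose steel slide back into the mould plate on the bench: set its flat base down at the open end of the guideway, pin end first, and slide it under the lips of the two gibs. Push it fully home against the end stops, so that the two sprung jaws of the retainer snap shut round its pin, then let go of it. Leave the tin, the guide bush and the die spring where they stand.

Things in the scene. Friction and masses are not known exactly. Their poses are not given: they have to be found in the camera images.
- mould_slide: the loose slide, plain steel, about 0.5 kg: a flat base 70 mm long (x), 60 mm wide (y), 8 mm thick, a block on its middle, and at the +x end a tongue 18 mm wide, 8 mm thick, to x = +57 mm, that carries the pin. The base's leading corners are cut back 5 mm. Origin: centre of the base's underside; x points towards the pin (the end that goes in first), z up
- slide_grip (a point): where to take the slide: middle of the block on its base, slide x = -3, y = 0, 40 mm above the underside (lower fingers would meet the gibs). The block is 36 mm wide (y), reaches from 8 to 46 mm above the underside and from x = -20 to +14 mm at its top (its +x face slopes out to +22 mm). A round core 17 mm thick sticks out of it to x = -40.5 mm, 27 mm up
- slide_pin (a point): the slide's upright dowel pin on the tongue, 12 mm in diameter, from 8 to 20 mm above the slide's underside; this point lies on its axis at slide x = +49 mm, 14 mm above the underside
- mould_plate: steel mould plate 250 mm long (x), 150 mm wide (y), 27 mm thick, fixed on the bench. Origin: centre of its underside; x points along the guideway, from its open end to the retainer at the far end. The guideway is the strip along y = 0 of the top face (z = 27 mm), with two dark gibs along it from x = -40 to +62 mm. Before x = -40 mm the plate is bare and flat
- guide_mouth (a point): middle of the guideway's open end between the gibs, on the plate's top: plate x = -40, y = 0, z = 27 mm. The gibs are |y| = 31.25 to 53 mm, 15.5 mm high above the plate's top: a channel 62.5 mm wide, flared to 72 mm over its first 12 mm. Their lips reach in to |y| = 24.5 mm, over a slot 9.5 mm high for the slide's base (13 mm at the mouth)
- set_down (a point): a good place for the slide's origin before it is pushed in: plate x = -85, y = 0, z = 27 mm, on the bare part of the plate's top. With x axes in line, the base is then 10 mm clear of the gibs and only the tongue reaches between them
- slide_home (a point): where the slide's origin is when home: plate x = +20, y = 0, z = 27 mm. Two end stops 9 mm high at plate x = +55.3 mm meet the base's leading edge 0.3 mm beyond this; the pin is then at plate x = 69 mm, held between the jaws
- jaw_left (a joint): retainer jaw at plate y > 0, hinged upright at plate x = +91, y = +20 mm: a 31 mm arm 18 to 22 mm above the plate's top, a free roller of 12 mm diameter under its end. A spring shuts it to 0 rad, rollers then at plate x = 61.8, y = +-9.6 mm, 7 mm apart. The pin pushes them open (8 to 15 N plus the friction) and they snap shut behind it
- jaw_right (a joint): the same jaw at plate y < 0, hinged at plate x = +91, y = -20 mm: 0 rad shut, positive when pushed open (about 0.08 rad as the pin passes)
- grease_tin: yellow round tin, 68 mm in diameter, 45 mm high, a bystander; origin at the centre of its underside
- guide_bush: steel shouldered guide bush, 45 mm in diameter, 56 mm high, standing, a bystander; origin at the centre of its underside
- die_spring: red coil die spring, 25 mm in diameter, 60 mm high, standing, a bystander; origin at the centre of its underside

How it is judged:
At the end, for the whole second after the job is handed in: The slide lies in the gibs, its origin from 2 mm short of the home point to 2.5 mm beyond, within 3 mm sideways, 2 mm in height and 0.06 rad of the guideway, its pin past the rollers (plate x over 66 mm), both jaws under 0.035 rad, and it is at rest (under 10 mm/s) (x of mould_slide in the frame of mould_plate between 0.018 and 0.0225 m and y of mould_slide in the frame of mould_plate between -0.003 and 0.003 m and z of mould_slide in the frame of mould_plate between 0.025 and 0.029 m and x of slide_pin in the frame of mould_plate above 0.066 m and angle between the x axis of mould_slide and the x axis of mould_plate, either way round below 0.06 rad and value of joint each of jaw_left, jaw_right below 0.035 rad and linear speed of mould_slide below 0.01 m/s); the robot touches nothing.
It fails at once if the tin is pushed more than 30 mm from its place or knocked over (distance of grease_tin from where it was at the start of the episode above 0.03 m or angle between grease_tin's own z axis and vertical above 0.5 rad).
It fails at once if the guide bush is pushed more than 30 mm from its place or knocked over (distance of guide_bush from where it was at the start of the episode above 0.03 m or angle between guide_bush's own z axis and vertical above 0.5 rad).
It fails at once if the die spring is pushed more than 30 mm from its place or knocked over (distance of die_spring from where it was at the start of the episode above 0.03 m or angle between die_spring's own z axis and vertical above 0.5 rad).
It also fails if it takes over 45 s, if anything falls off the work surface, if the arm or the gripper's body presses on something with over 40 N, if the wrist force passes 120 N, or if a joint passes its speed limit or range.

## Robot

A 6-joint arm with a two-finger parallel gripper is mounted at the origin on the work surface; the furniture and walls round the work are solid. World frame = base frame: x ahead of the robot, y to its left, z up, the work surface at z = 0. Lengths are in m, angles in rad, forces in N, time in s.
With the tool pointing down it reaches from about 0.275 to 0.975 m from the base axis. Payload 8.4 kg.
Tool frame: the origin (TCP) lies on the centre line of the jaws, within the pads' length; the fingertips stand 19 mm ahead of it and the grasp point (between the pads) is the TCP; z points along the fingers, y is the line along which they close (so a half turn about z gives the same grasp; the last joint's range is limited). The gripper opens to 92 mm and grips with 3 to 60 N. Pads are 20 mm wide; open, the fingers measure 128 mm over their backs; the gripper's body (75 mm by 189 mm) begins 69 mm behind the grasp point.
Start: joints at [-0.73, 0.353, 1.633, -0, 1.155, -0.002], TCP at [0.467, -0.416, 0.234] pointing down, gripper open.
Joint ranges: [-2.63, 2.63], [-0.92, 2.1], [0.06, 2.66], [-1.3, 4.44], [0, 2.69], [-3.02, 3.02]. Speed limits (rad/s): [2.22, 2.22, 2.79, 3.14, 3.14, 3.14].

## Interface

Orientations are given as a unit quaternion [w, x, y, z].
In Python, from workcell import bot, optics, finish_job gives the robot as it stands (bot), with the cameras (optics) and the job as plain functions.
- The arm moves only by the tool jog_arm, called after "Emit:" by a JSON object that holds its "method" and its "body", one argument or row to a line. Schema: {"type":"object","properties":{"plan":{"type":"array","items":{"type":"object","properties":{"aperture":{"type":"number"},"tx":{"type":"number"},"ty":{"type":"number"},"tz":{"type":"number"},"turn":{"type":"number"}},"additionalProperties":false,"required":["aperture"]},"minItems":1,"maxItems":8},"clamp_n":{"type":"number"},"only":{"type":"string"},"quiet":{"type":"boolean"},"lines":{"type":"string"}},"required":["plan"],"additionalProperties":false}. plan is a list of rows, 1 to 8 of them, each an object with the fields aperture (the finger opening in m), tx, ty, tz (the shift in shares of 100 cm (1.0 is 100 cm)), turn (a turn about the tool's z in normalised numbers (1 is pi rad)); a field left out counts as zero (the opening has to be given); each row is the pose to reach, as a shift and turn from the pose commanded when the call began, along the tool's axes at that moment; what a row does not reach only later rows make up. A row lasts 1/8 s, in which the tool goes at most 0.0625 m and 0.188 rad, less where a joint would pass 70% of its speed; a pose out of reach is approached as far as the arm can. The fingers move at their own pace and stop on an object; clamp_n is the grip in N (left out, the last holds). Time passes only in rows, so rows that do not move let the fingers close. The tool returns the time, the measured TCP pose, the force, the opening and the grip force at its end. only (a regular expression) keeps the lines of the reply that match it, lines (a string "A,B") keeps lines A to B, and quiet returns only ok. No shift or turn number may pass 1 either way. Input that does not fit is refused with a message, and nothing moves.
- bot.observe(): the state, without advancing time (a new reading comes with each control period).
- optics.camera(name): name is "scene" or "top" or "wrist"; returns a dict with "frame" (400x640x3 uint8, blue, green, red), "camera_matrix" (3x3 intrinsics, pixels), "k1" (the pictures are not rectified: a ray, as slopes to the right and down, at radius r is drawn at 1 + k1 r^2 times it, then the intrinsics apply), "R" (3x3) and "t" (3): a world point X has camera coordinates R X + t. Camera axes: x right, y down, z forward; pixel columns grow to the right and rows downward; lengths in m; the calibration is good to about 2 mm. A picture is of the moment at which its call begins. There is no depth.
- finish_job(): hands the job in; it is judged then, once.
The state is a dict: "clock": time; "qpos": joint angles; "joint_vel": joint speeds; "effort": joint torques, N m; "tcp_pos": TCP position; "ee_rot": TCP orientation; "contact_force": force on the tool from outside, world axes, zero at the start; "torque": the same for the moment, N m; "finger_gap": finger opening in m; "gripper_force": force on a finger pad.
Only numpy, scipy, OpenCV 4.12 (cv2) and the standard library are available. Lean on these libraries where they do the work, as an engineer would, in place of code of your own. Each camera call takes 0.05 s, during which the arm holds its last target. There are 200 camera calls.

## Working session

There is one attempt and no reset: what is moved stays moved. The work goes in short steps, Python scripts to look and compute and a tool call to move; the robot and the scene stay as the last step left them, time stands still between calls to the robot, and variables do not carry over. Pictures are saved under pics/ and viewed, at most 10 in all, crops included, and the job is handed in when it is done.

```bash
ls; mkdir -p pics; cat > h.py <<'E'
import numpy as np, cv2
from workcell import bot, optics, finish_job
def save(c,n): cv2.imwrite('pics/'+n,c['frame'])
def ray(c,px):
    K=c['camera_matrix'];d=np.array([(px[0]-K[0,2])/K[0,0],(px[1]-K[1,2])/K[1,1]])
    u=d.copy()
    for _ in range(20): u=d/(1+c['k1']*(u@u))
    R=np.array(c['R']);o=-R.T@np.array(c['t']);v=R.T@np.array([u[0],u[1],1]);return o,v/np.linalg.norm(v)
def onz(c,px,z):
    o,v=ray(c,px);return o+v*(z-o[2])/v[2]
def tri(*cp):
    A=np.zeros((3,3));b=np.zeros(3);L=[ray(c,p) for c,p in cp]
    for o,v in L:
        P=np.eye(3)-np.outer(v,v);A+=P;b+=P@o
    X=np.linalg.solve(A,b);return X,[float(np.linalg.norm((np.eye(3)-np.outer(v,v))@(X-o))) for o,v in L]
def proj(c,X):
    x=np.array(c['R'])@X+np.array(c['t']);u=x[:2]/x[2];u=u*(1+c['k1']*(u@u));K=c['camera_matrix']
    return [K[0,0]*u[0]+K[0,2],K[1,1]*u[1]+K[1,2]]
E
python3 - <<'E'
from h import *
for n in ['scene','top']:
    c=optics.camera(n);save(c,n+'0.png');print(n,-np.array(c['R']).T@c['t'],c['camera_matrix'][0,0],c['k1'])
    import pickle;pickle.dump(c,open(n+'0.pkl','wb'))
s=bot.observe();print(s['tcp_pos'],s['ee_rot'],s['contact_force'])
E
```

```text
pics
workcell.py
scene [ 0.04281735 -0.9080486   0.97721453] 469.5282478827133 -0.07761615520360153
top [ 0.44004536 -0.10488228  0.99045187] 368.88032847796575 -0.015254312001071838
[ 0.46625603 -0.41558984  0.23295133] [-5.42703111e-04  9.12514639e-01  4.09043611e-01 -2.50131625e-04] [-0.6645997  -0.06452875  0.19289039]
```

View pics/scene0.png

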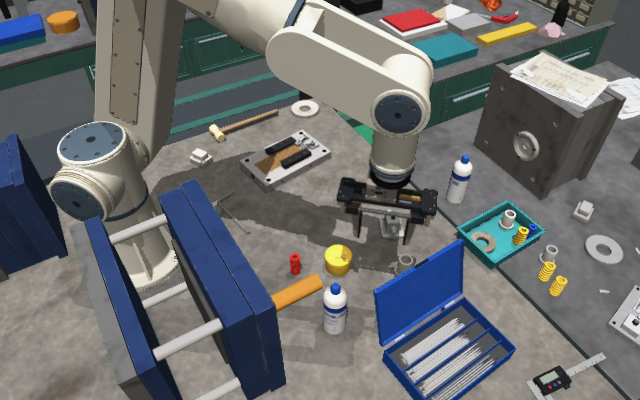

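View pics/top0.png

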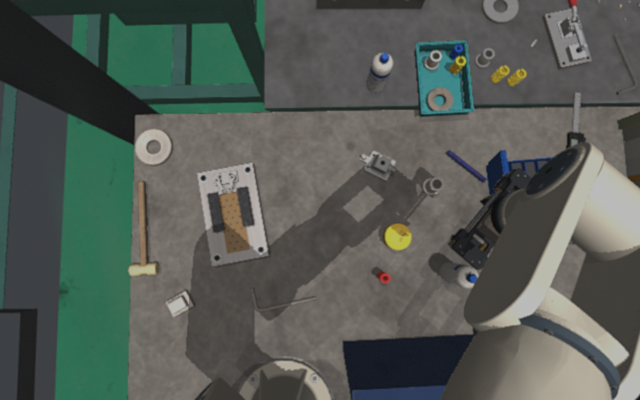

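The scene view shows the plate near (285,160), with the gripper hiding the slide. The top view shows the plate at about (233,215), the slide at about (378,165), the tin at (398,237), the bush at (432,186) and the spring at (384,278). I'll zoom in on the top view.

```bash
python3 - <<'E'
from h import *
f=cv2.imread('pics/top0.png')
a=cv2.resize(f[135:195,350:450],None,fx=5.5,fy=5.5,interpolation=cv2.INTER_CUBIC)
b=cv2.resize(f[155:275,185:285],None,fx=4.9,fy=4.9,interpolation=cv2.INTER_CUBIC)
a=a[:,:300];b=cv2.resize(b,(490,588))
o=np.zeros((600,800,3),np.uint8);o[:330,:300]=a;o[:588,305:795]=b;cv2.imwrite('pics/z0.png',o)
E
```

```text
(no output)
```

View pics/z0.png

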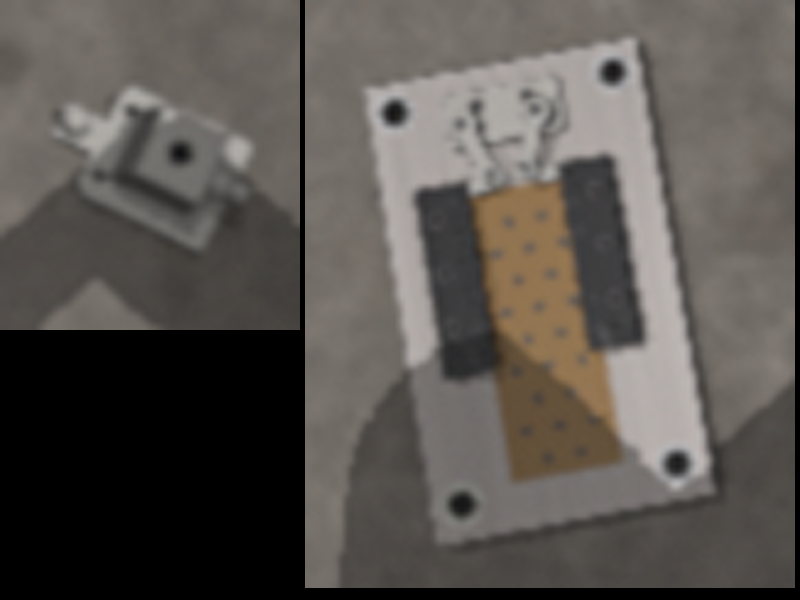

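The crop shows the slide with its tongue and pin at the upper left, pin ≈ (363.6,157.2) and block hole ≈ (382.7,162.6) in full-picture pixels. The retainer is at the top of the plate, the open end at the bottom, and the four corner screws are visible.

```bash
python3 - <<'E'
from h import *;import pickle
c=pickle.load(open('top0.pkl','rb'))
for n,p,z in [('hole',(382.7,162.6),.046),('pin',(363.6,157.2),.02),('core',(392.2,169.2),.03)]: print(n,onz(c,p,z))
S=[(394,112),(612,72),(461,503),(676,463)]
W=[onz(c,((x-305)/4.9+185,y/4.9+155),.027) for x,y in S]
print(np.round(W,4)); print('ctr',np.mean(W,0)); f=(W[0]+W[1]-W[2]-W[3]);print('yaw',np.arctan2(f[1],f[0]),np.linalg.norm(f)/2,np.linalg.norm(W[0]-W[1]))
for n,p,z in [('tin',(398,237),.045),('bush',(432,186),.056),('spring',(384,278),.06)]: print(n,onz(c,p,z))
s=bot.observe();from scipy.spatial.transform import Rotation as R
q=s['ee_rot'];print(R.from_quat(np.r_[q[1:],q[0]]).as_matrix())
w=optics.camera('wrist');pickle.dump(w,open('w0.pkl','wb'));save(w,'w0.png');print(-np.array(w['R']).T@w['t'],np.array(w['R']),w['camera_matrix'][0,0])
E
```

```text
hole [ 0.62576161 -0.26793725  0.046     ]
pin [ 0.64630656 -0.2218866   0.02      ]
core [ 0.61087986 -0.29517453  0.03      ]
[[0.5964 0.2047 0.027 ]
 [0.6163 0.0867 0.027 ]
 [0.3866 0.1662 0.027 ]
 [0.406  0.0522 0.027 ]]
ctr [0.50132074 0.12743458 0.027     ]
yaw 0.1718812431215693 0.21315105097940254 0.11966011484047417
tin [ 0.4329897  -0.30114676  0.045     ]
bush [ 0.56126158 -0.39021451  0.056     ]
spring [ 0.33219584 -0.25979067  0.06      ]
[[ 6.65366523e-01  7.46516295e-01 -9.00476020e-04]
 [ 7.46516838e-01 -6.65366059e-01  7.85819582e-04]
 [-1.25190577e-05 -1.19507855e-03 -9.99999286e-01]]
[ 0.51917608 -0.35742042  0.38491586] [[ 0.74631258 -0.66559475 -0.00107959]
 [-0.63948822 -0.717488    0.27616261]
 [-0.18458697 -0.20541324 -0.96111032]] 281.6013082191825
```

Careful with the scale: turns go in shares of pi rad. That gives: -0.29 rad / 3.1416 = -0.0923.

Emit:
{"method": "jog_arm", "body": {
  "plan": [
    {"aperture": 0.092,"tx": 0.055,"ty": 0.005,"turn": -0.0477},
    {"aperture": 0.092,"tx": 0.11,"ty": 0.01,"turn": -0.0923},
    {"aperture": 0.092,"tx": 0.165,"ty": 0.015,"turn": -0.0923},
    {"aperture": 0.092,"tx": 0.21,"ty": 0.02,"turn": -0.0923},
    {"aperture": 0.092,"tx": 0.21,"ty": 0.02,"turn": -0.0923}
  ]
}}

```text
clock: 0.78
tcp_pos: [0.6231, -0.27, 0.233]
ee_rot: [-0.0, 0.843, 0.538, 0.0]
contact_force: [0.8, -0.3, 0.7]
finger_gap: 0.0921
gripper_force: 0.0
```

```bash
python3 - <<'E'
from h import *;import pickle
w=optics.camera('wrist');pickle.dump(w,open('w1.pkl','wb'));save(w,'w1.png')
w0=pickle.load(open('w0.pkl','rb'))
for c in (w0,w): print([np.round(proj(c,np.array(X)),0) for X in ([.6258,-.268,.046],[.646,-.222,.02])])
E
```

```text
[array([339., -18.]), array([324., -56.])]
[array([320., 181.]), array([319., 138.])]
```

View pics/w1.png

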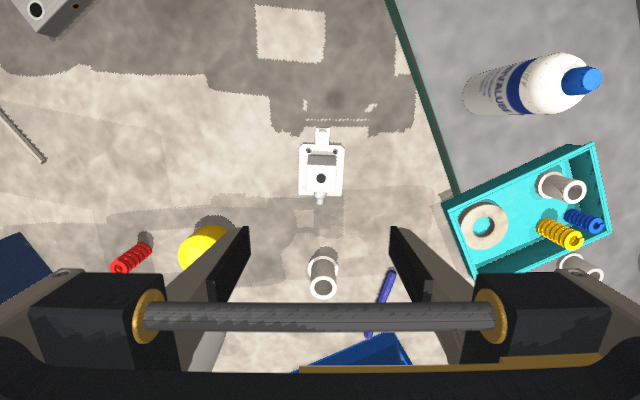

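The slide is upright in the picture, with the block hole at ≈(321,178), the pin at ≈(321,138) and the core at ≈(320,200). The tool yaw is almost matched already. I'll go lower for a second view and measure edges.

Emit:
{"method": "jog_arm", "body": {
  "plan": [
    {"aperture": 0.092,"tz": 0.05},
    {"aperture": 0.092,"tx": -0.02,"tz": 0.09},
    {"aperture": 0.092,"tx": -0.02,"tz": 0.09},
    {"aperture": 0.092,"tx": -0.02,"tz": 0.09}
  ]
}}

```text
clock: 1.32
tcp_pos: [0.6131, -0.2913, 0.1451]
ee_rot: [0.001, 0.844, 0.536, 0.0]
contact_force: [0.6, -0.2, 0.5]
finger_gap: 0.0917
gripper_force: 0.0
```

```bash
python3 - <<'E'
from h import *;import pickle
w=optics.camera('wrist');pickle.dump(w,open('w2.pkl','wb'))
f=w['frame'];p=proj(w,np.array([.6258,-.268,.046]));print(p)
x,y=int(p[0]),int(p[1]);x0,y0=x-100,max(0,y-90);cv2.imwrite('pics/w2.png',cv2.resize(f[y0:y0+150,x0:x0+200],None,fx=4,fy=4,interpolation=cv2.INTER_CUBIC));print(x0,y0)
E
```

```text
[np.float64(319.91792524084104), np.float64(176.15643031299018)]
219 86
```

View pics/w2.png

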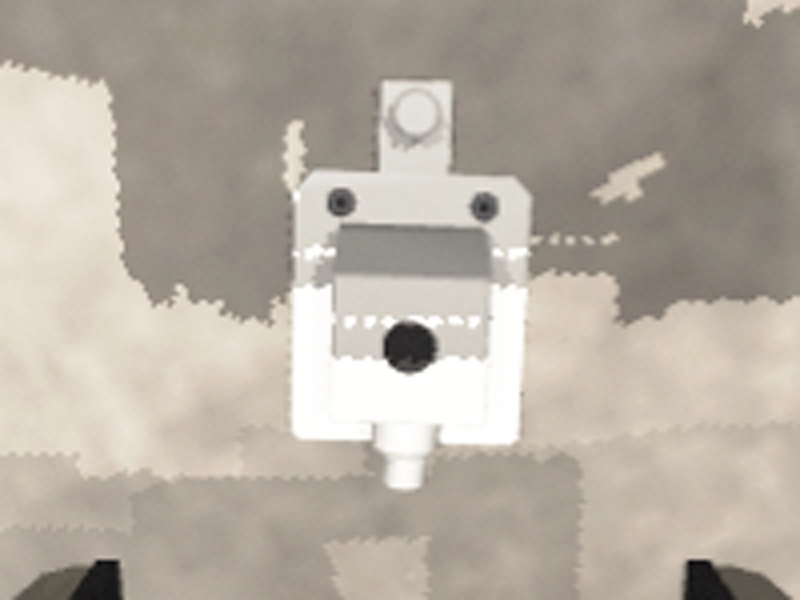

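The crop shows the whole slide: pin top at crop (415,112), block hole at (410,346), base screws at (341,202) and (484,207), rear corners at (293,438) and (519,442).

```bash
python3 - <<'E'
from h import *;import pickle
w1=pickle.load(open('w1.pkl','rb'));w2=pickle.load(open('w2.pkl','rb'));t=pickle.load(open('top0.pkl','rb'))
def hole(c,p,r,th=70):
    x,y=map(int,p);g=cv2.cvtColor(c['frame'],6)[y-r:y+r+1,x-r:x+r+1].astype(float);m=np.clip(th+60-g,0,None)*(g<th+60)
    yy,xx=np.mgrid[y-r:y+r+1,x-r:x+r+1];return (xx*m).sum()/m.sum(),(yy*m).sum()/m.sum()
a=hole(w1,(321,178),6);b=hole(w2,(321,172),9);print(a,b,tri((w1,a),(w2,b)),'topcheck',tri((t,(382.7,162.6)),(w2,b)))
C=lambda x,y:(219+x/4,86+y/4)
pin=onz(w2,C(415,112),.02);s1=onz(w2,C(341,202),.008);s2=onz(w2,C(484,207),.008);r1=onz(w2,C(293,438),.008);r2=onz(w2,C(519,442),.008);h=onz(w2,b,.046)
ya=lambda u,v:np.arctan2(v[1]-u[1],v[0]-u[0])
print('pin',pin,'hole',h,'yaw',ya(h,pin),ya(s2,s1)-np.pi/2,ya(r2,r1)-np.pi/2,ya((r1+r2)/2,pin),np.linalg.norm(r1-r2),np.linalg.norm(pin-(r1+r2)/2))
yaw=ya((r1+r2)/2,pin);g=pin[:2]-np.array([np.cos(yaw),np.sin(yaw)])*.052;print('grip',g)
from scipy.spatial.transform import Rotation as R
s=bot.observe();q=s['ee_rot'];M=R.from_quat(np.r_[q[1:],q[0]]).as_matrix();print('toolyaw',np.arctan2(M[1,0],M[0,0]),s['tcp_pos'],'tool delta',M.T@(np.r_[g,.040]-s['tcp_pos']))
print('force',s['contact_force'])
E
```

```text
(np.float64(320.52687479884133), np.float64(177.96588348889605)) (np.float64(320.8072264209546), np.float64(172.21555026400247)) (array([ 0.62964426, -0.26131976,  0.06705367]), [6.9205386828365005e-06, 6.920538682719183e-06]) topcheck (array([ 0.62741748, -0.2680332 ,  0.03721762]), [0.0013997818534338237, 0.0013997818534337055])
pin [ 0.6515201  -0.21977544  0.02      ] hole [ 0.62807104 -0.26505508  0.046     ] yaw 1.0929535690472376 1.0968961970978959 1.112360050910727 1.1082616585223637 0.060288637208765275 0.08487012387206627
grip [ 0.62831677 -0.26631151]
toolyaw 1.1320671949910495 [ 0.61364517 -0.29117936  0.14569948] tool delta [0.02873284 0.00243529 0.10570969]
force [ 0.25774993 -0.02859113 -0.04240539]
```

To row units: 0.028 rad / 3.1416 = 0.0089.

Emit:
{"method": "jog_arm", "body": {
  "plan": [
    {"aperture": 0.092,"tx": 0.028,"ty": 0.0024,"tz": 0.03,"turn": 0.0089},
    {"aperture": 0.092,"tx": 0.028,"ty": 0.0024,"tz": 0.08,"turn": 0.0089},
    {"aperture": 0.092,"tx": 0.028,"ty": 0.0024,"tz": 0.1055,"turn": 0.0089},
    {"aperture": 0.092,"tx": 0.028,"ty": 0.0024,"tz": 0.1055,"turn": 0.0089},
    {"aperture": 0.02,"tx": 0.028,"ty": 0.0024,"tz": 0.1055,"turn": 0.0089},
    {"aperture": 0.02,"tx": 0.028,"ty": 0.0024,"tz": 0.1055,"turn": 0.0089},
    {"aperture": 0.02,"tx": 0.028,"ty": 0.0024,"tz": 0.1055,"turn": 0.0089},
    {"aperture": 0.02,"tx": 0.028,"ty": 0.0024,"tz": 0.1055,"turn": 0.0089}
  ],
  "clamp_n": 50
}}

```text
clock: 2.38
tcp_pos: [0.6271, -0.2663, 0.0387]
ee_rot: [0.0, 0.851, 0.525, 0.0]
contact_force: [0.6, -0.0, 0.6]
finger_gap: 0.0539
gripper_force: 0.0
```

Emit:
{"method": "jog_arm", "body": {
  "plan": [
    {"aperture": 0.02},
    {"aperture": 0.02}
  ]
}}

```text
clock: 2.62
tcp_pos: [0.6268, -0.2662, 0.0381]
ee_rot: [0.0, 0.851, 0.525, -0.0]
contact_force: [-0.2, 0.2, 0.9]
finger_gap: 0.0357
gripper_force: 50.0
```

To row units: 0.93 rad / 3.1416 = 0.296.

Emit:
{"method": "jog_arm", "body": {
  "plan": [
    {"aperture": 0.02,"tz": -0.05},
    {"aperture": 0.02,"tz": -0.11},
    {"aperture": 0.02,"tx": 0.03,"ty": -0.03,"tz": -0.12,"turn": 0.0318},
    {"aperture": 0.02,"tx": 0.07,"ty": -0.07,"tz": -0.12,"turn": 0.0859},
    {"aperture": 0.02,"tx": 0.11,"ty": -0.11,"tz": -0.12,"turn": 0.1432},
    {"aperture": 0.02,"tx": 0.15,"ty": -0.15,"tz": -0.12,"turn": 0.2005},
    {"aperture": 0.02,"tx": 0.19,"ty": -0.19,"tz": -0.12,"turn": 0.2578},
    {"aperture": 0.02,"tx": 0.22,"ty": -0.22,"tz": -0.12,"turn": 0.296}
  ]
}}

```text
clock: 3.62
tcp_pos: [0.5274, 0.0311, 0.1575]
ee_rot: [-0.0, 0.996, 0.085, -0.001]
contact_force: [0.4, -0.1, -4.2]
finger_gap: 0.0356
gripper_force: 50.0
```

Emit:
{"method": "jog_arm", "body": {
  "plan": [
    {"aperture": 0.02,"tx": 0.04,"ty": 0.065},
    {"aperture": 0.02,"tx": 0.04,"ty": 0.065},
    {"aperture": 0.02,"tx": 0.04,"ty": 0.065},
    {"aperture": 0.02,"tx": 0.04,"ty": 0.065}
  ]
}}

```text
clock: 4.12
tcp_pos: [0.5786, -0.0278, 0.1575]
ee_rot: [-0.0, 0.996, 0.087, -0.001]
contact_force: [-0.3, -0.1, -4.8]
finger_gap: 0.0353
gripper_force: 50.0
```

```bash
python3 - <<'E'
from h import *;import pickle
w=optics.camera('wrist');pickle.dump(w,open('w3.pkl','wb'));save(w,'w3.png');t=optics.camera('top');pickle.dump(t,open('top3.pkl','wb'));save(t,'top3.png')
E
```

```text
(no output)
```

View pics/w3.png

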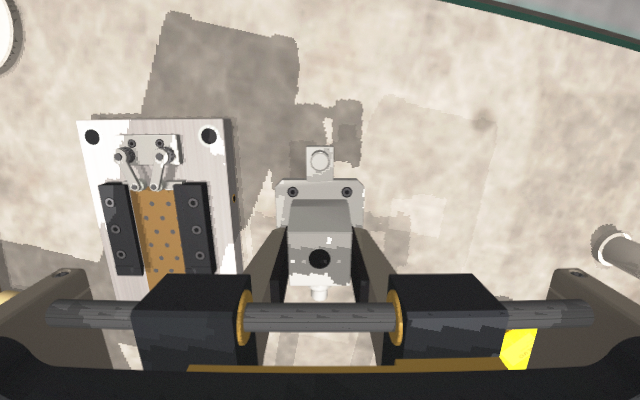

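The held slide sits in the middle, hole at (319,259). The plate is on the left with front screws at (92,137) and (209,136). My second jog went to −y, which is harmless. Now I'll move above set-down for the second view.

Emit:
{"method": "jog_arm", "body": {
  "plan": [
    {"aperture": 0.02,"tx": -0.035,"ty": -0.042},
    {"aperture": 0.02,"tx": -0.07,"ty": -0.084},
    {"aperture": 0.02,"tx": -0.105,"ty": -0.126},
    {"aperture": 0.02,"tx": -0.137,"ty": -0.166},
    {"aperture": 0.02,"tx": -0.137,"ty": -0.166},
    {"aperture": 0.02,"tx": -0.137,"ty": -0.166}
  ]
}}

```text
clock: 4.97
tcp_pos: [0.4162, 0.1121, 0.1585]
ee_rot: [-0.0, 0.996, 0.088, 0.001]
contact_force: [0.7, 0.5, -5.2]
finger_gap: 0.0353
gripper_force: 50.0
```

```bash
python3 - <<'E'
from h import *;import pickle
w=optics.camera('wrist');pickle.dump(w,open('w4.pkl','wb'));save(w,'w4.png');w3=pickle.load(open('w3.pkl','rb'))
o=np.zeros((580,800,3),np.uint8);o[:400,:640]=w['frame']
o[405:575,:180*2//2]=0
z=cv2.resize(w3['frame'][110:210,70:230],(270,169),interpolation=cv2.INTER_CUBIC);o[405:574,:270]=z
cv2.imwrite('pics/w4b.png',o)
E
```

```text
(no output)
```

View pics/w4b.png

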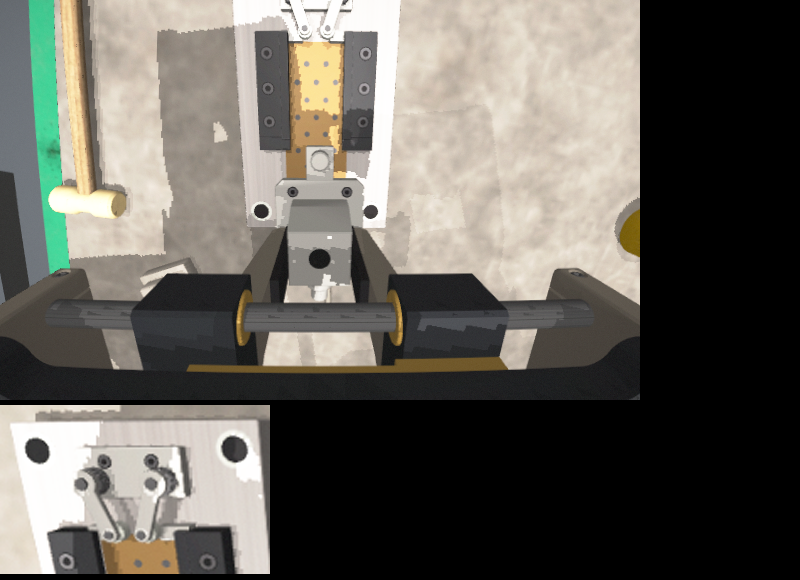

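The gibs are straight ahead in this view. Gib bolts are at (266,53), (267,88), (269,121) and (365,53), (365,88), (364,121), rear plate screws at (261,211) and (371,212), and the held pin at (319,160). I'll refine these and compute.

```bash
cat > m.py <<'E'
from h import *;import pickle
from scipy.spatial.transform import Rotation as R
w3=pickle.load(open('w3.pkl','rb'));w4=pickle.load(open('w4.pkl','rb'));t=pickle.load(open('top0.pkl','rb'))
def blob(c,p,r):
    x,y=map(int,p);g=cv2.cvtColor(c['frame'],6)[y-r:y+r+1,x-r:x+r+1].astype(float);m=np.clip(120-g,0,None)
    yy,xx=np.mgrid[y-r:y+r+1,x-r:x+r+1];return np.array([(xx*m).sum()/m.sum(),(yy*m).sum()/m.sum()])
f1,f2=blob(w3,(92,137),11),blob(w3,(209,136),11);r1,r2=blob(w4,(261,211),9),blob(w4,(371,212),8)
F1,F2,B1,B2=onz(w3,f1,.027),onz(w3,f2,.027),onz(w4,r1,.027),onz(w4,r2,.027)
print('screws',f1,f2,r1,r2);print(np.round([F1,F2,B1,B2],4),np.linalg.norm(F1-F2),np.linalg.norm(B1-B2),np.linalg.norm(F1+F2-B1-B2)/2)
tz=lambda a,b:print('tri',*tri(a,b))
S=[(394,112),(612,72),(461,503),(676,463)];T=[((x-305)/4.9+185,y/4.9+155) for x,y in S]
tz((w3,f1),(t,T[0]));tz((w3,f2),(t,T[1]));tz((w4,r1),(t,T[2]));tz((w4,r2),(t,T[3]))
G1=[onz(w4,p,.0425) for p in [(266,53),(267,88),(269,121.5)]];G2=[onz(w4,p,.0425) for p in [(365,53),(365,88),(364,121.5)]]
ya=lambda u,v:np.arctan2(v[1]-u[1],v[0]-u[0])
print('gib yaw',ya(G1[2],G1[0]),ya(G2[2],G2[0]),ya((G1[2]+G2[2])/2,(G1[0]+G2[0])/2),'spacing',[np.linalg.norm(a-b) for a,b in zip(G1,G2)],'cross',[ya(b,a)-np.pi/2 for a,b in zip(G1,G2)])
c=(F1+F2+B1+B2)/4;yaw=ya((B1+B2)/2,(F1+F2)/2);print('centre',c,'yaw',yaw,ya(F2,F1)-np.pi/2,ya(B2,B1)-np.pi/2)
for n in range(3): 
    for y in (yaw,.17): print('gibmid in plate',R.from_euler('z',-y).apply((G1[n]+G2[n])/2-c))
s=bot.observe();q=s['ee_rot'];M=R.from_quat(np.r_[q[1:],q[0]]).as_matrix();print('tool',s['tcp_pos'],np.arctan2(M[1,0],M[0,0]))
z0=s['tcp_pos'][2]-.0384
h=onz(w4,blob(w4,(319,259),9),z0+.046);p=onz(w4,(319.5,159.5),z0+.02);b1=onz(w4,(292.5,192),z0+.008);b2=onz(w4,(347,192),z0+.008)
print('held hole',M.T@(h-s['tcp_pos']),'pin',M.T@(p-s['tcp_pos']),'yaw',ya(h,p),ya(b2,b1)-np.pi/2)
E
python3 m.py
```

```text
screws [ 91.73270569 136.56498158] [207.99647991 135.67233793] [260.77091037 210.95087163] [370.28956688 211.53731953]
[[0.5995 0.2092 0.027 ]
 [0.6198 0.0911 0.027 ]
 [0.3885 0.1702 0.027 ]
 [0.4082 0.0553 0.027 ]] 0.11980276181729406 0.11651780221846911 0.21461661515801528
tri [0.59811468 0.20584456 0.02859318] [0.0024876134378156896, 0.0024876134378158795]
tri [0.61823964 0.08970449 0.02391319] [0.002708975110625286, 0.0027089751106253407]
tri [0.3855485  0.17033024 0.01738421] [0.0014272370732263378, 0.0014272370732263278]
tri [0.40579328 0.05341654 0.01919794] [5.416274108326432e-05, 5.416274108327976e-05]
gib yaw 0.1773897373204709 0.19937915301355405 0.1883833170417614 spacing [np.float64(0.08637147992982545), np.float64(0.08789611900452227), np.float64(0.08765080897893808)] cross [np.float64(0.17513293428628685), np.float64(0.17531557207756432), np.float64(0.17546260216210596)]
centre [0.50399987 0.13143714 0.027     ] yaw 0.1750962093679055 0.1704472434718065 0.17009959762213955
gibmid in plate [ 0.04343792 -0.0005743   0.0155    ]
gibmid in plate [ 0.04344029 -0.00035292  0.0155    ]
gibmid in plate [ 0.01446711 -0.00095015  0.0155    ]
gibmid in plate [ 0.01447176 -0.00087641  0.0155    ]
gibmid in plate [-0.01474599 -0.00134744  0.0155    ]
gibmid in plate [-0.01473894 -0.00142257  0.0155    ]
tool [0.41666544 0.11180114 0.15847115] 0.1749857516956196
held hole [ 0.00081922 -0.00032705 -0.00759894] pin [ 5.35824981e-02 -8.89396531e-05  1.84697947e-02] yaw 0.17047043631982742 0.1756911846124931
```

Lateral error is about 3 mm: the slide needs to go left, which is tool −y. Yaw is within about 5 mrad and the x position is good. The screw and gib heights from two views agree with 27 mm within noise. Lowering.

Emit:
{"method": "jog_arm", "body": {
  "plan": [
    {"aperture": 0.02,"ty": -0.003,"tz": 0.05},
    {"aperture": 0.02,"ty": -0.003,"tz": 0.082},
    {"aperture": 0.02,"ty": -0.003,"tz": 0.088},
    {"aperture": 0.02,"ty": -0.003,"tz": 0.088},
    {"aperture": 0.02,"ty": -0.003,"tz": 0.09},
    {"aperture": 0.02,"ty": -0.003,"tz": 0.09}
  ]
}}

```text
clock: 5.78
tcp_pos: [0.4162, 0.1149, 0.0689]
ee_rot: [-0.0, 0.996, 0.087, 0.001]
contact_force: [0.3, 0.3, -4.2]
finger_gap: 0.0355
gripper_force: 50.0
```

Emit:
{"method": "jog_arm", "body": {
  "plan": [
    {"aperture": 0.02,"tz": 0.001},
    {"aperture": 0.02,"tz": 0.002},
    {"aperture": 0.02,"tz": 0.002}
  ]
}}

```text
clock: 6.15
tcp_pos: [0.4154, 0.1148, 0.0661]
ee_rot: [0.0, 0.996, 0.087, -0.0]
contact_force: [1.0, 0.7, -4.6]
finger_gap: 0.0353
gripper_force: 50.0
```

Emit:
{"method": "jog_arm", "body": {
  "plan": [
    {"aperture": 0.02,"tz": 0.001},
    {"aperture": 0.02,"tz": 0.001}
  ]
}}

```text
clock: 6.4
tcp_pos: [0.4155, 0.1148, 0.065]
ee_rot: [0.0, 0.996, 0.087, -0.0]
contact_force: [0.6, -1.1, -3.9]
finger_gap: 0.0354
gripper_force: 50.0
```

Emit:
{"method": "jog_arm", "body": {
  "plan": [
    {"aperture": 0.02,"tz": 0.0005},
    {"aperture": 0.02,"tz": 0.0005}
  ]
}}

```text
clock: 6.65
tcp_pos: [0.4155, 0.1148, 0.065]
ee_rot: [-0.0, 0.996, 0.087, -0.0]
contact_force: [-2.7, -0.4, 6.1]
finger_gap: 0.0356
gripper_force: 50.0
```

```bash
python3 - <<'E'
from h import *
w=optics.camera('wrist');cv2.imwrite('pics/w5.png',cv2.resize(w['frame'][60:280,180:460],None,fx=2.7,fy=2.7,interpolation=cv2.INTER_CUBIC))
E
```

```text
(no output)
```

View pics/w5.png

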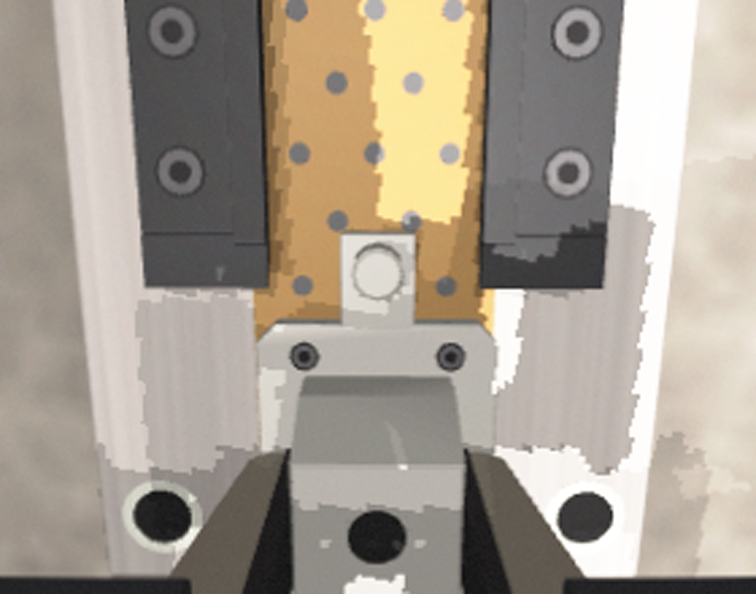

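The slide sits flat at the mouth, with contact at TCP z = 0.065 as predicted. The pin is at crop x≈378 against a gib mid-line of ≈375, so it is under 1 mm off. Pushing in.

Emit:
{"method": "jog_arm", "body": {
  "plan": [
    {"aperture": 0.02,"tx": 0.006,"ty": -0.0005,"tz": -0.0003},
    {"aperture": 0.02,"tx": 0.012,"ty": -0.0005,"tz": -0.0003},
    {"aperture": 0.02,"tx": 0.018,"ty": -0.0005,"tz": -0.0003},
    {"aperture": 0.02,"tx": 0.024,"ty": -0.0005,"tz": -0.0003},
    {"aperture": 0.02,"tx": 0.03,"ty": -0.0005,"tz": -0.0003},
    {"aperture": 0.02,"tx": 0.03,"ty": -0.0005,"tz": -0.0003}
  ]
}}

```text
clock: 7.45
tcp_pos: [0.4458, 0.1206, 0.065]
ee_rot: [-0.0, 0.996, 0.087, 0.001]
contact_force: [-0.6, -1.0, 0.6]
finger_gap: 0.036
gripper_force: 50.0
```

Emit:
{"method": "jog_arm", "body": {
  "plan": [
    {"aperture": 0.02,"tx": 0.007},
    {"aperture": 0.02,"tx": 0.014},
    {"aperture": 0.02,"tx": 0.021},
    {"aperture": 0.02,"tx": 0.028},
    {"aperture": 0.02,"tx": 0.035},
    {"aperture": 0.02,"tx": 0.035}
  ]
}}

```text
clock: 8.2
tcp_pos: [0.4801, 0.1267, 0.065]
ee_rot: [-0.0, 0.996, 0.087, 0.0]
contact_force: [0.0, -0.1, 0.8]
finger_gap: 0.0356
gripper_force: 50.0
```

Emit:
{"method": "jog_arm", "body": {
  "plan": [
    {"aperture": 0.02,"tx": 0.006},
    {"aperture": 0.02,"tx": 0.012},
    {"aperture": 0.02,"tx": 0.018},
    {"aperture": 0.02,"tx": 0.022}
  ]
}}

```text
clock: 8.7
tcp_pos: [0.4999, 0.1302, 0.065]
ee_rot: [0.0, 0.996, 0.087, -0.001]
contact_force: [-8.8, -2.5, 12.1]
finger_gap: 0.0361
gripper_force: 50.0
```

Emit:
{"method": "jog_arm", "body": {
  "plan": [
    {"aperture": 0.02,"tx": 0.003},
    {"aperture": 0.02,"tx": 0.006},
    {"aperture": 0.02,"tx": 0.009},
    {"aperture": 0.02,"tx": 0.009}
  ]
}}

```text
clock: 9.2
tcp_pos: [0.5061, 0.1312, 0.065]
ee_rot: [0.0, 0.996, 0.087, -0.004]
contact_force: [-17.5, -2.4, 21.5]
finger_gap: 0.0356
gripper_force: 50.0
```

Emit:
{"method": "jog_arm", "body": {
  "plan": [
    {"aperture": 0.02,"tx": 0.003},
    {"aperture": 0.02,"tx": 0.005},
    {"aperture": 0.02,"tx": 0.005}
  ]
}}

```text
clock: 9.57
tcp_pos: [0.5144, 0.1327, 0.065]
ee_rot: [0.0, 0.996, 0.087, -0.0]
contact_force: [-3.1, -1.5, 5.5]
finger_gap: 0.0356
gripper_force: 50.0
```

Emit:
{"method": "jog_arm", "body": {
  "plan": [
    {"aperture": 0.02,"tx": 0.002},
    {"aperture": 0.02,"tx": 0.004},
    {"aperture": 0.02,"tx": 0.004}
  ]
}}

```text
clock: 9.95
tcp_pos: [0.5187, 0.1335, 0.065]
ee_rot: [0.0, 0.996, 0.087, -0.0]
contact_force: [-3.1, -1.1, 7.1]
finger_gap: 0.0357
gripper_force: 50.0
```

Emit:
{"method": "jog_arm", "body": {
  "plan": [
    {"aperture": 0.02,"tx": 0.002},
    {"aperture": 0.02,"tx": 0.004},
    {"aperture": 0.02,"tx": 0.004}
  ]
}}

```text
clock: 10.32
tcp_pos: [0.5196, 0.1336, 0.065]
ee_rot: [0.0, 0.996, 0.087, -0.003]
contact_force: [-15.5, -2.6, 20.4]
finger_gap: 0.0355
gripper_force: 50.0
```

Emit:
{"method": "jog_arm", "body": {
  "plan": [
    {"aperture": 0.02,"tx": 0.002},
    {"aperture": 0.02,"tx": 0.002}
  ]
}}

```text
clock: 10.58
tcp_pos: [0.5197, 0.1336, 0.065]
ee_rot: [0.001, 0.996, 0.087, -0.005]
contact_force: [-22.0, -4.1, 28.6]
finger_gap: 0.0355
gripper_force: 50.0
```

Emit:
{"method": "jog_arm", "body": {
  "plan": [
    {"aperture": 0.02,"tx": -0.005},
    {"aperture": 0.02,"tx": -0.005},
    {"aperture": 0.092,"tx": -0.005},
    {"aperture": 0.092,"tx": -0.005},
    {"aperture": 0.092,"tx": -0.005},
    {"aperture": 0.092,"tx": -0.005},
    {"aperture": 0.092,"tx": -0.005}
  ]
}}

```text
clock: 11.45
tcp_pos: [0.5199, 0.1337, 0.0649]
ee_rot: [0.0, 0.996, 0.087, 0.0]
contact_force: [0.4, 0.6, -0.0]
finger_gap: 0.084
gripper_force: 0.0
```

Emit:
{"method": "jog_arm", "body": {
  "plan": [
    {"aperture": 0.092,"tz": -0.03},
    {"aperture": 0.092,"tz": -0.08},
    {"aperture": 0.092,"tz": -0.12},
    {"aperture": 0.092,"tz": -0.12},
    {"aperture": 0.092,"tz": -0.12}
  ]
}}

```text
clock: 12.08
tcp_pos: [0.5194, 0.1336, 0.1844]
ee_rot: [0.0, 0.996, 0.087, -0.0]
contact_force: [-0.6, -0.8, -0.9]
finger_gap: 0.0917
gripper_force: 0.0
```

```bash
python3 - <<'E'
from h import *
w=optics.camera('wrist');import pickle;pickle.dump(w,open('w6.pkl','wb'));f=w['frame'];p=proj(w,np.array([.57,.143,.045]));x,y=map(int,p);print(p)
x0,y0=x-80,max(0,y-60);cv2.imwrite('pics/w6.png',cv2.resize(f[y0:y0+120,x0:x0+160],None,fx=5,fy=5,interpolation=cv2.INTER_CUBIC));print(x0,y0)
E
```

```text
[np.float64(318.59319141563594), np.float64(144.54931763007454)]
238 84
```

View pics/w6.png

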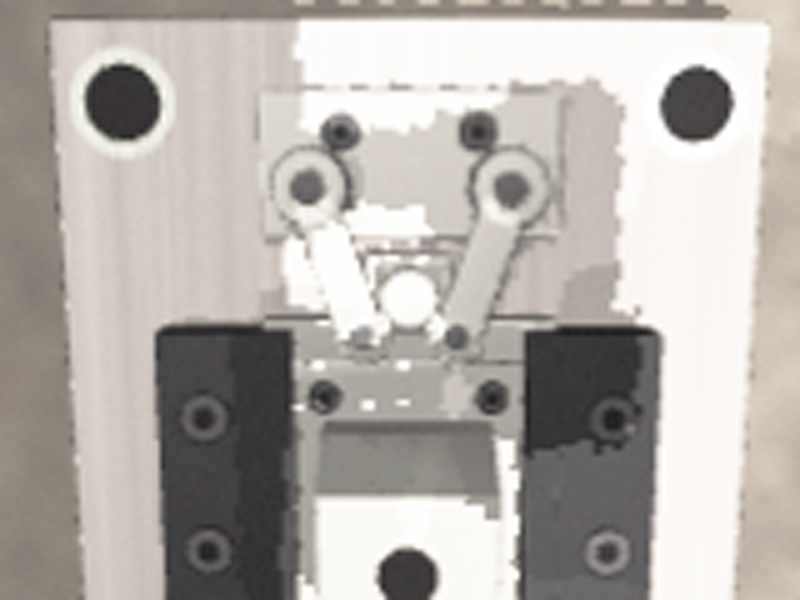

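The view shows the pin at (410,298), past both rollers at (362,337) and (457,337). Roller spacing is about 19 mm, so the jaws are shut. The slide is under the lips at the stops and the gripper is clear, so I'm handing in.

```bash
python3 -c "
from workcell import bot, optics, finish_job
print(finish_job())"
```

```text
the job is handed in; nothing more can be done
None
```

I pushed the slide home against the end stops and let go of it. The last picture shows both jaws shut round its pin, nothing in the moves went near the tin, bush or spring, and I handed the job in at about 12 s; no verdict came back.

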